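# Empty the offcut tray into the scrap box

## Robot

A 7-joint arm with a two-finger parallel gripper is mounted at the origin on the work surface. World frame = base frame: x ahead of the robot, y to its left, z up, the work surface at z = 0. Lengths are in mm, angles in rad, forces in N, time in s.
With the tool pointing down it reaches from about 400 to 875 mm from the base axis. Payload 19.3 kg.
Tool frame: the origin (TCP) lies at the very end of the fingers, on their centre line; the grasp point (between the pads) lies 19 mm behind it (grip_point_offset is the z of the grasp point in the tool frame, in mm); z points along the fingers, y is the line along which they close (so a half turn about z gives the same grasp; the last joint's range is limited). The gripper opens to 85 mm and grips with 20 to 120 N. Pads are 22 mm wide; open, the fingers measure 114 mm over their backs; the gripper's body (76 mm by 85 mm) begins 54 mm behind the grasp point. The pads swing forward as they close: fully open they stand 13 mm farther back than shut.
Start: joints at [1.133, 0.521, -0.036, 1.599, 0.021, 1.021, -0.113], TCP at [224.699, -583.202, 231.291] pointing down, gripper open.
Joint ranges: [-2.91, 2.91], [-0.3, 2.13], [-1.5, 1.42], [0.17, 2.43], [-1.26, 4.41], [0.16, 1.93], [-2.52, 2.52]. Speed limits (rad/s): [1.89, 1.89, 2.39, 2.39, 3.01, 3.01, 3.01].

## Interface

Orientations are given as a 3x3 rotation matrix whose columns are the frame's x, y, z axes.
In Python, from workcell import movep, movel, goto_joints, open_gripper, clamp, wait, inverse_kinematics, read_state, camera, PlanningError, finish_job, grip_point_offset gives the robot as it stands. Calls block until the motion is done:
- movep(position, orientation): joint-space move of the TCP to a pose.
- movel(position, frame=None, max_speed=150, guard=None): straight line of the TCP; frame=None keeps the orientation; max_speed is the mean speed in mm/s. With guard (N) it stops when the force on the tool has changed by that much, and returns True; else False.
- goto_joints(angles): joint-space move.
- open_gripper() and clamp(): open the fingers fully, or close them until they stop; the grip force is fixed at half the most.
- wait(seconds).
- inverse_kinematics(position, orientation): joint angles nearest the present ones, or None.
- read_state(): the state.
- camera(name): name is "scene" or "top" or "wrist"; returns a dict with "image" (480x640x3 uint8, blue, green, red), "range_z" (480x640 float32, mm along the optical axis (not along the pixel's ray), 0 where there is no reading), "fx", "fy", "cx", "cy" (pixels), "cam_to_world" (4x4, takes a point from camera to world coordinates). Camera axes: x right, y up, looking along -z (the intrinsics and any distortion apply to the point x, -y, -z); pixel columns grow to the right and rows downward; lengths in mm; the calibration is good to about 2 mm. The wrist camera is an equidistant fisheye: a pixel r from the principal point sees the ray r / f radians off the axis. A picture is of the moment at which its call begins.
A pose or a line that the arm cannot do raises PlanningError and nothing moves.
- finish_job(): hands the job in; it is judged then, once.
The state is a dict: "time": time; "qpos": joint angles; "qvel": joint speeds; "joint_efforts": joint torques, N m; "eef_pos": TCP position; "tool_rot": TCP orientation; "ft_force": force on the tool from outside, world axes, zero at the start; "torque": the same for the moment, N m; "finger_gap": finger opening in mm; "gripper_force": force on a finger pad.
Only numpy, scipy, OpenCV 4.12 (cv2) and the standard library are available. Lean on these libraries where they do the work, as an engineer would, in place of code of your own. Each camera call takes 0.05 s, during which the arm holds its last target. There are 200 camera calls.

## Task

Push the scrap box back under the tipping tray until it sits square against the stand, then tip the tray by its bar so that all four offcuts slide into the box. Once they are all in, ease the tray back down level without letting it slam, and leave the other things on the bench where they are.

Things in the scene. Friction and masses are not known exactly. Their poses are not given: they have to be found in the camera images.
- stand: Grey steel tipping stand, fixed to the bench: two upright side plates (200 mm apart over their outsides, 185 mm high, rear end 110 mm behind the origin) carry the tray on a hinge, 170 mm above the bench. Origin on the bench straight under the middle of the hinge line; z up; x level, in the direction the tray discharges; y along the hinge
- stop (a point): Middle of the stand's low stop bar, on its front face, 33 mm above the bench, 30 mm behind the hinge line (stand x = -30 mm). The side plates' front edges lie in the same upright plane up to 135 mm above the bench; above that the hinge ears reach 20 mm ahead of the hinge line. Axes as the stand's
- bar (a point): Middle of the tray's push bar: round dark steel, 14 mm thick, 150 mm long, parallel to the hinge, on two thin arms above the tray's rear wall. Tray level: 125 mm behind (stand -x) and 100 mm above the hinge line, 270 mm above the bench; tipping, it swings up and forward on a 160 mm radius, to 328 mm above the bench. Axes turn with the tray: y along the bar. Free space behind it above 200 mm
- tray (a joint): Tilt of the sheet steel tray in rad: 0 level on its stop (start), 1.05 fully tipped on its other stop, front lip down. The tray (0.75 kg empty) is heavier behind the hinge: it stays level by itself, a level push of 4 to 8 N on the bar tips it, and let go it swings back quickly (hinge almost free). Offcuts slide off between about 0.5 and 1.05 rad
- lip (a point): Middle of the tray's open front lip, on the floor's upper face. Tray level: 55 mm ahead of the hinge line and 12 mm below it. The tray's floor runs 170 mm back from here and is 160 mm wide; walls 45 mm high at the rear and both sides. Axes turn with the tray
- scrap_box: Open dark sheet steel box, loose, 0.8 to 1.3 kg: 200 mm (its x) by 260 mm (its y), 100 mm high, walls 5 mm. Origin: centre of its underside. Starts 60 to 110 mm out from home, x within 0.12 rad of the stand's x. Home: a 260 mm side flat on the stop, so origin at 70 mm along the stand's x, mouth beneath the tray's lip. Slides on the bench under a level push of 5 to 15 N
- block: Offcut: solid aluminium block 65 x 32 x 32 mm, starts in the tray. Origin at the centre of its underside as it starts, x along its length
- flat: Offcut: steel flat bar 62 x 42 x 12 mm, starts in the tray. Origin at the centre of its underside as it starts, x along its length
- angle: Offcut: aluminium angle 60 mm long, legs 36 mm, 5 mm thick, starts in the tray. Origin at the centre of its lying leg's underside, x along its length
- tube: Offcut: dark steel square tube 65 x 30 x 30 mm, starts in the tray. Origin at the centre of its underside as it starts, x along its length
- file_wide: Bystander. Flat file with a wooden handle, 270 mm long, lying on the bench; origin under its middle, x from handle to blade
- file_slim: Bystander. Narrow file with a wooden handle, 250 mm long, lying behind the stand; origin under its middle, x from handle to blade
- ear_defenders: Bystander. Orange ear defenders with a black headband, about 180 x 170 mm, 72 mm high, lying on the bench; origin on the bench between the cups, x towards the headband's bow
- try_square: Bystander. Try square, wooden stock 100 mm (x) and steel blade 150 mm (y), lying on the bench; origin under the middle of the stock
- hammer: Bystander. Hammer lying on the bench; x from handle to head
- glue: Bystander. Bottle, 60 mm across, 150 mm high, standing; origin under its centre
- wood_rest: Bystander. Pale wooden block 120 x 70 x 45 mm; origin under its centre
Things that resemble listed ones, but are neither listed nor needed, are in the scene too. Leave any pink, purple or yellow look-alike of the block alone.

How it is judged:
By the outcome, as a careful person would: the job done as asked, in the order asked, and still so for the second after the job is handed in, with the robot touching nothing.
It also fails if it takes over 59 s, if anything falls off the work surface, if the arm or the gripper's body presses on something with over 40 N, if the wrist force passes 120 N, or if a joint passes its speed limit or range.

## Working session

There is one attempt and no reset: what is moved stays moved. The work goes in short steps, each a Python script; the robot and the scene stay as the last script left them, time stands still between calls to the robot, and variables do not carry over. Pictures are saved under pics/ and viewed, at most 10 in all, crops included, and the job is handed in when it is done.

```bash
ls; mkdir -p pics
python3 - <<'E'
from workcell import *
import cv2, numpy as np, pickle
for n in("scene","top"):
    c=camera(n); cv2.imwrite(f"pics/{n}0.png",c["image"]); pickle.dump(c,open(f"{n}0.pkl","wb"))
    print(n,c["cam_to_world"].round(3).tolist(),c["fx"],c["cx"],c["cy"])
s=read_state();print(s["time"],s["ft_force"],grip_point_offset)
E
```

```text
pics
scene [[0.336, -0.673, 0.659, 1242.621], [0.942, 0.228, -0.247, -331.477], [0.017, 0.704, 0.71, 913.74], [0.0, 0.0, 0.0, 1.0]] 438.2038898998225 321.6296286657679 237.38236189388715
top [[0.026, 0.982, -0.186, 363.423], [-1.0, 0.025, -0.011, -83.912], [-0.006, 0.187, 0.982, 1170.224], [0.0, 0.0, 0.0, 1.0]] 438.6867350542511 322.3704523082152 237.78405735051007
0.1 [-0.57113492 -0.38968103  0.37247423] -18.700000000000003
```

View pics/scene0.png

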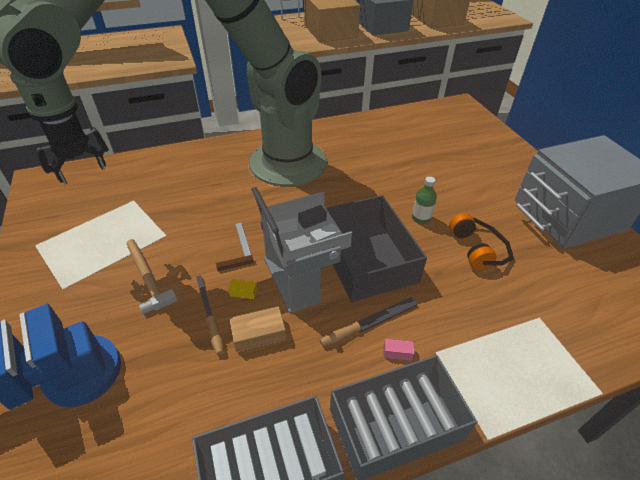

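View pics/top0.png

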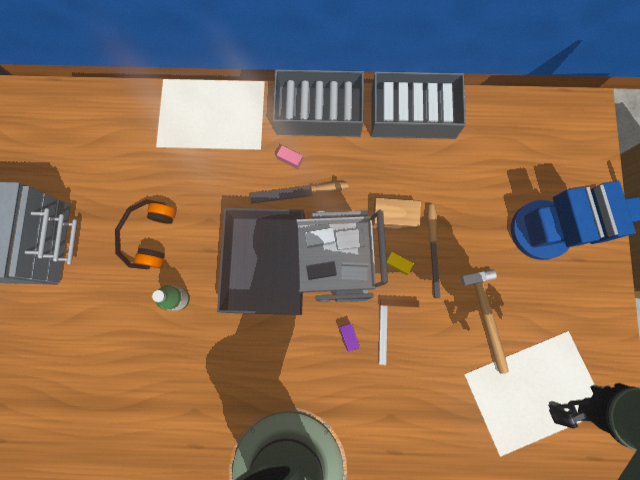

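The top view shows the stand at about px (335,255), discharging left (world +y). The box is at px (220–302, 208–314), the bar at px (381,248), file_wide at (300,190) and the glue at (170,297). Next I'll fit the geometry from the depth clouds.

```bash
cat > h.py <<'E'
import numpy as np, cv2
def cloud(c):
    v,u=np.mgrid[:480,:640]; z=c["range_z"]
    P=np.stack([(u-c["cx"])/c["fx"]*z,-(v-c["cy"])/c["fy"]*z,-z,np.ones_like(z)],-1)@c["cam_to_world"].T
    P=P[...,:3]; P[z<=0]=np.nan
    return P
def sel(P,lo,hi): return P[np.all((P>lo)&(P<hi),-1)]
def rect(p): # centre, sizes, angle of min-area rectangle in xy
    return cv2.minAreaRect(p[:,:2].astype(np.float32))
E
python3 - <<'E'
import pickle
from h import *
for n in("top","scene"):
    P=cloud(pickle.load(open(n+"0.pkl","rb")))
    if n=="top":
        for u,v in[(381,248),(220,210),(303,313),(219,313),(302,212),(340,215),(343,296),(321,240),(320,270),(346,187),(252,196),(168,297),(400,262),(398,210),(418,302),(383,355),(432,205),(437,295),(349,335),(160,210)]: print((u,v),P[v,u].round(0))
    bar=sel(P,[200,-450,255],[700,0,290]); print(n,"bar",len(bar),rect(bar),np.percentile(bar,[2,50,98],axis=0).round(1).tolist())
    rim=sel(P,[250,-200,92],[750,300,106]); print("rim",len(rim),rect(rim))
    pl=sel(P,[250,-450,178],[700,0,190]); print("z178-190",len(pl),rect(pl))
    rng=sel(P,[200,-450,110],[800,300,400]);print(np.percentile(rng,[1,99],axis=0).round(0).tolist())
E
```

```text
(381, 248) [ 515. -196.  277.]
(220, 210) [657. 213.  -1.]
(303, 313) [383. -26.  -2.]
(219, 313) [377. 196.  -1.]
(302, 212) [631. -20. 100.]
(340, 215) [ 605. -113.  184.]
(343, 296) [ 420. -123.  184.]
(321, 240) [544. -70. 190.]
(320, 270) [476. -70. 189.]
(346, 187) [ 725. -132.   17.]
(252, 196) [696. 125.   8.]
(168, 297) [410. 292. 116.]
(400, 262) [ 520. -276.   33.]
(398, 210) [ 657. -269.   45.]
(418, 302) [ 419. -326.   12.]
(383, 355) [ 282. -235.    8.]
(432, 205) [ 679. -365.   23.]
(437, 295) [ 439. -376.    9.]
(349, 335) [ 330. -146.   30.]
(160, 210) [635. 350.  71.]
top bar 502 ((520.394287109375, -198.40499877929688), (157.18136596679688, 14.740860939025879), 4.123419761657715) [[445.3, -207.2, 268.1], [517.2, -197.9, 275.0], [593.4, -187.8, 278.6]]
rim 872 ((509.290771484375, 66.51402282714844), (260.82147216796875, 467.82598876953125), 0.2826683223247528)
z178-190 1362 ((514.9713745117188, -103.72673797607422), (206.08486938476562, 165.14889526367188), 5.419661045074463)
[[411.0, -204.0, 126.0], [612.0, 293.0, 277.0]]
scene bar 335 ((523.550048828125, -197.77468872070312), (157.23667907714844, 13.9964017868042), 4.015458583831787) [[449.5, -208.0, 259.3], [535.0, -198.1, 274.1], [599.4, -188.1, 277.0]]
rim 929 ((508.7952575683594, 55.81890869140625), (264.94549560546875, 488.89361572265625), 0.3912864029407501)
z178-190 1385 ((526.2075805664062, -102.26690673828125), (186.0520477294922, 170.22030639648438), 4.196086883544922)
[[420.0, -204.0, 114.0], [619.0, 294.0, 276.0]]
```

```bash
cat >> h.py <<'E'
def boxfit(P,ymax):
    p=sel(P,[340,-60,85],[690,ymax,108])
    r=rect(p); 
    out={}
    # front wall: points within 15mm of max y per x-bin; sides similarly
    fr=[(b+10,np.percentile(q[:,1],97)) for b in range(400,620,20) if len(q:=p[(p[:,0]>b)&(p[:,0]<b+20)])>3]
    fr=np.array(fr); k=np.polyfit(fr[:,0],fr[:,1],1)
    return r,k,np.polyval(k,510)
def barfit(P):
    b=sel(P,[400,-260,262],[640,0,345]); r=rect(b); return r,b[:,2].max()
E
python3 - <<'E'
import pickle
from h import *
for n in("top","scene"):
    P=cloud(pickle.load(open(n+"0.pkl","rb"))); print(boxfit(P,230))
from workcell import *
import numpy as np
a=np.radians(4.1); sx=np.array([-np.sin(a),np.cos(a),0]); sy=np.array([-np.cos(a),-np.sin(a),0]); z=np.array([0,0,1.])
O=np.array([520.5,-198,0])+125*sx; print(O)
for s in(1,-1):
  for t in (25,35,45):
    t=np.radians(t); tz=-np.sin(t)*sx-np.cos(t)*z; ty=s*sy; R=np.c_[np.cross(ty,tz),ty,tz]
    for d,h in((290,300),(285,28),(190,28)):
        q=inverse_kinematics(O+d*sx+[0,0,h],R); print(s,np.degrees(t),d,h,None if q is None else np.round(q,2))
  R=np.c_[np.cross(s*sy,-z),s*sy,-z]
  for d,h in((-200,400),(-180,250),(0,308)):
    q=inverse_kinematics(O+d*sx+[0,0,h],R); print(s,d,h,None if q is None else np.round(q,2))
E
```

```text
(((509.48284912109375, 78.37857055664062), (261.140625, 200.84144592285156), 0.048257216811180115), array([-9.26362767e-04,  1.78139752e+02]), np.float64(177.66730690477021))
(((509.1363525390625, 79.55355072021484), (202.19610595703125, 265.0518798828125), 89.80864715576172), array([-3.09539198e-03,  1.80135476e+02]), np.float64(178.556826407919))
[511.56281946 -73.31990213   0.        ]
1 25.0 290 300 [ 0.03  0.74 -1.27  1.59  0.85  1.77  1.88]
1 25.0 285 28 [ 0.03  1.23 -1.28  1.77  1.27  1.67  1.57]
1 25.0 190 28 [ 0.21  1.2  -1.28  1.89  1.32  1.63  1.64]
1 35.0 290 300 [-0.15  0.72 -1.07  1.55  0.85  1.84  1.89]
1 35.0 285 28 [-0.06  1.3  -1.28  1.7   1.31  1.87  1.53]
1 35.0 190 28 [ 0.12  1.28 -1.28  1.83  1.35  1.84  1.58]
1 45.0 290 300 [-0.32  0.73 -0.86  1.52  0.84  1.91  1.91]
1 45.0 285 28 [-0.22  1.25 -1.07  1.62  1.21  1.87  1.55]
1 45.0 190 28 [-0.05  1.22 -1.07  1.77  1.27  1.82  1.56]
1 -200 400 [-0.01  0.38  0.57  1.47 -0.21  1.35 -2.5 ]
1 -180 250 [ 0.03  0.47  0.44  1.71 -0.23  1.01 -2.51]
1 0 308 [-0.79  0.52  1.21  1.82 -0.53  1.18 -2.48]
-1 25.0 290 300 [ 0.03  0.73 -1.25  1.59  0.84  1.76 -1.25]
-1 25.0 285 28 [-0.43  0.83 -0.44  1.8   0.77  1.04 -1.27]
-1 25.0 190 28 [-0.45  0.76 -0.2   1.93  0.71  0.84 -1.11]
-1 35.0 290 300 [-0.13  0.73 -1.1   1.55  0.86  1.86 -1.26]
-1 35.0 285 28 [-0.49  0.91 -0.45  1.72  0.82  1.24 -1.34]
-1 35.0 190 28 [-0.57  0.83 -0.14  1.87  0.74  0.98 -1.19]
-1 45.0 290 300 [-0.32  0.73 -0.86  1.52  0.84  1.91 -1.23]
-1 45.0 285 28 [-0.39  1.08 -0.72  1.63  1.01  1.59 -1.49]
-1 45.0 190 28 [-0.52  0.93 -0.29  1.8   0.86  1.24 -1.33]
-1 -200 400 [ 0.68  0.37 -0.43  1.43  0.15  1.38  0.32]
-1 -180 250 [ 0.65  0.46 -0.43  1.68  0.21  1.05  0.23]
-1 0 308 [ 0.5   0.31 -0.6   1.76  0.19  1.12 -0.09]
```

```bash
cat >> h.py <<'E'
A=np.radians(4.1); sx=np.array([-np.sin(A),np.cos(A),0]); sy=np.array([-np.cos(A),-np.sin(A),0]); ez=np.array([0,0,1.])
O=np.array([520.5,-198,0])+125*sx
def tool(t): # tool y along -sy, leaning back by t (rad) towards +sx
    tz=-np.sin(t)*sx-np.cos(t)*ez; return np.c_[np.cross(-sy,tz),-sy,tz]
E
cat > push.py <<'E'
from workcell import *
from h import *
import pickle
R=tool(np.radians(35))
movep([300,-520,420],tool(0)); print(read_state()["time"])
movep(O-30*sx+[0,0,470],tool(0)); print(read_state()["eef_pos"])
F0=np.array([509.5,178,0]); F1=O+170*sx
u=(F1-F0)/np.linalg.norm(F1-F0)
s=F0-50*u
movep(s+[0,0,220],R); print(read_state()["eef_pos"],read_state()["time"])
movel(s+[0,0,28],max_speed=150); f0=read_state()["ft_force"]; print("f0",f0)
print(movel(F0+5*sx+[0,0,28],max_speed=80,guard=20), read_state()["ft_force"]-f0)
print(movel(F1+22*sx+[0,0,28],max_speed=50,guard=40), read_state()["ft_force"]-f0, read_state()["eef_pos"])
print(movel(F1-8*sx+[0,0,28],max_speed=20,guard=18))
e=read_state(); print(e["ft_force"]-f0,(e["eef_pos"]-O)@sx,e["time"])
c=camera("top"); pickle.dump(c,open("top1.pkl","wb")); cv2.imwrite("pics/top1.png",c["image"][150:350,180:450].repeat(2,0).repeat(2,1))
P=cloud(c); print(boxfit(P,125))
E
python3 push.py
```

```text
1.1
[ 513.6229202  -104.38653752  469.7421474 ]
[516.43401621 226.42674268 220.57213637] 4.3833
f0 [ 0.55009109 -0.49380994 -0.23635006]
False [-0.29116151  0.24750682  0.8789526 ]
False [0.96164873 5.59879412 0.30376154] [498.01100591 119.13705604  27.93507019]
True
[-0.35794939  5.1505698   3.49204997] 170.38027331173956 9.1333Traceback (most recent call last):
  File "push.py", line 17, in <module>
    P=cloud(c); print(boxfit(P,125))
                      ~~~~~~^^^^^^^
  File "h.py", line 16, in boxfit
    fr=np.array(fr); k=np.polyfit(fr[:,0],fr[:,1],1)
                                  ~~^^^^^
IndexError: too many indices for array: array is 1-dimensional, but 2 were indexed
```

Run:
```python
from workcell import *
from h import *
import pickle
movel(O+215*sx+[0,0,28],max_speed=100)
movel(O+260*sx+[0,0,330],max_speed=250)
for n in("scene","top"):
    c=camera(n); pickle.dump(c,open(n+"1.pkl","wb")); cv2.imwrite(f"pics/{n}2.png",c["image"])
    P=cloud(c)
    p=sel(P,[340,-60,88],[690,118,108]); 
    print(n,len(p), len(p)>20 and rect(p), (p[:,0].min(),p[:,0].max()))
    q=(p-O)@np.c_[sx,sy]; print(np.percentile(q,[0,2,98,100],axis=0).round(1).tolist())
    for b in range(-130,130,26):
        m=(q[:,1]>b)&(q[:,1]<b+26)
        if m.sum()>2: print(b, q[m,0].max().round(1), end="; ")
    print()
print(read_state()["time"])
```

```text
scene 657 ((505.14404296875, 15.899765014648438), (266.08453369140625, 166.22625732421875), 3.1738247871398926) (np.float64(369.4797732924866), np.float64(642.5545567388702))
[[4.3, -133.3], [13.0, -131.1], [170.3, 128.4], [171.8, 132.4]]
-130 170.9; -104 170.2; -78 171.1; -52 170.7; -26 171.8; 0 171.2; 26 170.9; 52 170.6; 78 169.7; 104 171.4; 
top 587 ((505.4718017578125, 14.103004455566406), (260.4098205566406, 164.94085693359375), 3.8665828704833984) (np.float64(371.57588963280807), np.float64(640.9415832456757))
[[4.6, -130.6], [15.1, -129.5], [169.5, 129.5], [170.3, 129.9]]
-130 168.8; -104 169.5; -78 169.7; -52 169.9; -26 167.8; 0 168.4; 26 169.0; 52 169.5; 78 170.3; 104 169.8; 
11.2583
```

View pics/scene2.png

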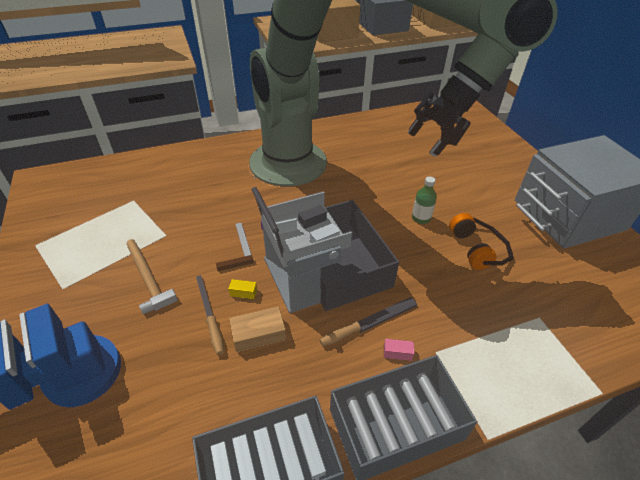

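The box is home: its front edge is at 170 mm, uniform to ±1 mm and laterally centred. Now I'll tip the tray.

```bash
cat >> h.py <<'E'
def arc(th):  # bar displacement from level
    g=np.arctan2(100,-125)-th; r=np.hypot(100,125)
    return (r*np.cos(g)+125)*sx+(r*np.sin(g)-100)*ez
E
cat > tip.py <<'E'
from workcell import *
from h import *
import pickle
R=tool(0)
movel(O+200*sx+[0,0,430],max_speed=250); clamp()
movep(O-30*sx+[0,0,480],R)
movep(O-195*sx+[0,0,420],R)
movel(O-195*sx+[0,0,255],max_speed=180)
movel(O-160*sx+[0,0,255],max_speed=60,guard=8)
f0=read_state()["ft_force"]
print("contact",movel(O-125*sx+[0,0,255],max_speed=15,guard=2.5))
e=read_state(); p0=np.array(e["eef_pos"]); print((p0-O)@sx,p0,e["ft_force"]-f0,e["time"])
np.save("p0.npy",p0); np.save("f0.npy",f0)
if not -155<(p0-O)@sx<-132: raise SystemExit("odd contact")
for th in np.r_[0.1:0.95:0.12, 1.02]:
    g=movel(p0+arc(th),max_speed=60,guard=20); e=read_state(); print(round(th,2),g,(e["ft_force"]-f0).round(1),round(e["time"],2))
    if g: break
wait(0.6)
for n in("scene","top"):
    c=camera(n); pickle.dump(c,open(n+"3.pkl","wb")); cv2.imwrite(f"pics/{n}3.png",c["image"][140:360,180:460].repeat(2,0).repeat(2,1))
E
python3 tip.py
```

```text
contact True
-142.43703785506517 [ 521.66712941 -215.39811664  254.90196801] [ 0.72947519 -1.98832058  0.12162332] 17.725
0.1 False [ 0.6 -4.4 -0.6] 18.14
0.22 False [-1.7 -8.1  4.1] 18.61
0.34 False [ 1.  -7.8  5. ] 19.07
0.46 False [ 1.  -5.2  3.7] 19.54
0.58 False [ 1.1 -4.2  2.1] 20.01
0.7 False [-0.2 -1.5 -1. ] 20.48
0.82 False [-0.7 -1.9  0.2] 20.94
0.94 False [-0.  -1.9  0.7] 21.41
1.02 False [-0.1 -1.   0.9] 21.77
```

View pics/scene3.png

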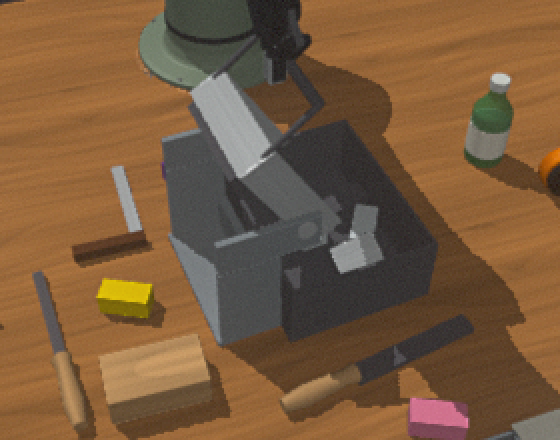

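View pics/top3.png

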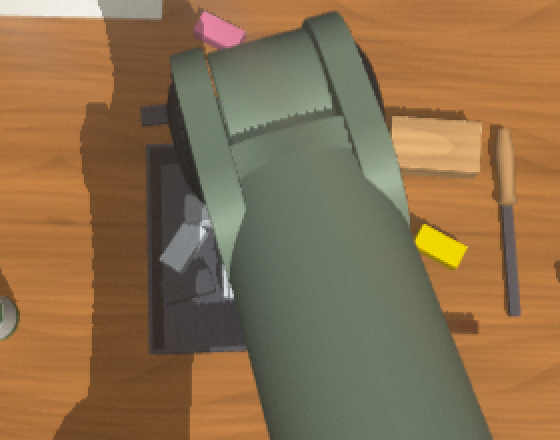

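Scene view: the tray is fully tipped and pale pieces lie in the box at (355,250). A small shape sits near the lip at (328,215), so I'll check that before lowering.

Run:
```python
from workcell import *
from h import *
import pickle
c=camera("wrist"); cv2.imwrite("pics/w3.png",c["image"])
c=pickle.load(open("scene3.pkl","rb")); P=cloud(c)
for (u,v) in [(355,250),(365,220),(350,235),(328,205),(333,215),(340,225),(325,225),(300,205),(320,210)]:
    p=P[140+v//2,180+u//2]; d=p-O; print((u,v),(d@sx).round(0),(d@sy).round(0),p[2].round(0))
cv2.imwrite("pics/z3.png",cv2.resize(c["image"][220:300,290:400],None,fx=6,fy=6,interpolation=cv2.INTER_CUBIC))
```

```text
(355, 250) 99.0 -51.0 36.0
(365, 220) 136.0 -9.0 36.0
(350, 235) 107.0 -24.0 36.0
(328, 205) 106.0 42.0 31.0
(333, 215) 45.0 -79.0 154.0
(340, 225) 118.0 24.0 3.0
(325, 225) 32.0 -85.0 147.0
(300, 205) 1.0 -82.0 191.0
(320, 210) 27.0 -82.0 171.0
```

View pics/w3.png

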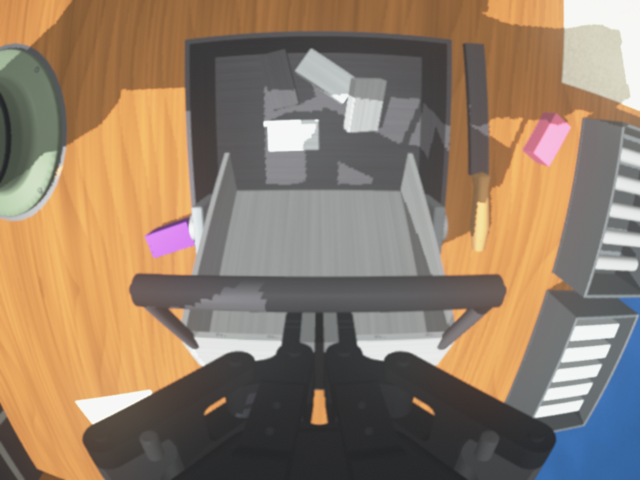

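View pics/z3.png

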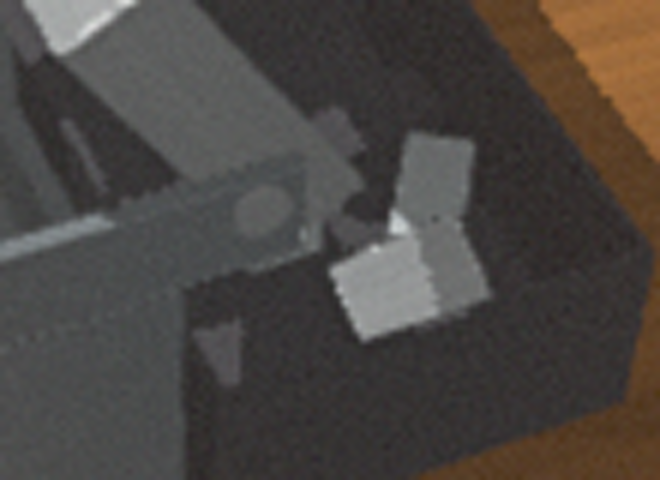

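The wrist view shows the tray empty and four pieces in the box: tube at (285,75), block and angle at (325,70) and (365,105), flat at (290,135). Now I'll ease the tray down.

Run:
```python
from workcell import *
from h import *
import pickle
p0=np.load("p0.npy"); f0=np.load("f0.npy")
for th,v in [(0.9,50),(0.76,50),(0.62,50),(0.48,50),(0.36,45),(0.24,40),(0.14,30),(0.07,20),(0.03,12),(0,8)]:
    movel(p0+arc(th),max_speed=v); e=read_state(); print(th,(e["ft_force"]-f0).round(1),round(e["time"],2))
movel(p0-6*sx,max_speed=6); print((read_state()["ft_force"]-f0).round(1))
movel(p0-55*sx,max_speed=100)
movel(p0-55*sx+200*ez,max_speed=200)
movep([300,-520,430],tool(0))
for n in("scene","top"):
    c=camera(n); P=cloud(c); cv2.imwrite(f"pics/{n}4.png",c["image"])
    b=sel(P,[200,-450,255],[700,0,290]); print(n,rect(b),np.percentile(b[:,2],98))
    p=sel(P,[340,-60,88],[690,118,108]); q=(p-O)@np.c_[sx,sy]; print(rect(p),np.percentile(q,[2,98],axis=0).round(1).tolist())
print(read_state()["time"])
```

```text
0.9 [-1.2 -0.9 -1.5] 23.06
0.76 [-0.1 -0.7 -1. ] 23.66
0.62 [-0.4 -2.  -0.6] 24.26
0.48 [-1.4 -2.7  0.9] 24.86
0.36 [-0.4 -1.7  0.1] 25.43
0.24 [-1.7 -1.3 -1. ] 26.07
0.14 [-0.2 -3.4 -1.9] 26.75
0.07 [-0.  -2.6 -2.1] 27.46
0.03 [ 0.1 -1.9 -1.7] 28.14
0 [-0.1 -1.  -2.8] 28.89
[0.5 0.7 1.2]
scene ((521.9688720703125, -197.72633361816406), (157.0399627685547, 13.97470474243164), 4.0126237869262695) 277.36701053818257
((505.4288024902344, 15.499801635742188), (268.6228332519531, 166.05604553222656), 3.6322250366210938) [[12.7, -131.3], [170.2, 129.2]]
top ((520.5460815429688, -198.19802856445312), (157.2137908935547, 14.30495834350586), 4.103573322296143) 278.7719746298977
((505.8014221191406, 14.900070190429688), (262.05731201171875, 164.51397705078125), 3.4356064796447754) [[14.9, -129.6], [169.6, 129.6]]
33.2083
```

View pics/top4.png

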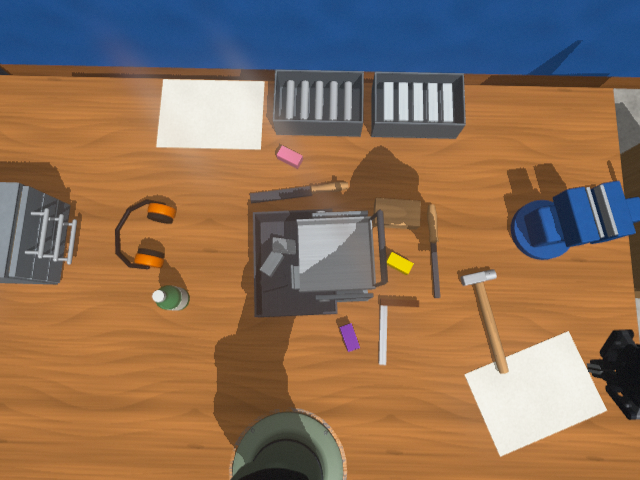

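The tray is level and empty, with its bar back at its start position (381,248). The box is still home and square with the offcuts in it, and the bystanders haven't moved.

```bash
python3 -c "
from workcell import *
print(finish_job())"
```

```text
the job is handed in; nothing more can be done
None
```

The job is done and handed in at about 33 s: the scrap box sits square against the stand with all four offcuts in it, the tray was eased back down level, and the other things on the bench were left where they were.

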